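# Sort spare abacus beads by colour and close the red box

### The arm

A 6-joint arm with a two-finger parallel gripper is mounted at the origin on the work surface. World frame = base frame: x ahead of the robot, y to its left, z up, the work surface at z = 0. Lengths are in mm, angles in rad, forces in N, time in s.
With the tool pointing down it reaches from about 250 to 850 mm from the base axis. Payload 12.5 kg.
Tool frame: the origin (TCP) lies on the centre line of the jaws, within the pads' length; the fingertips stand 25 mm ahead of it and the grasp point (between the pads) lies 6 mm ahead of it; y points along the fingers, x is the direction in which the jaws open and shut, and the axes are right-handed (so a half turn about y gives the same grasp; the last joint's range is limited). The gripper opens to 93 mm and grips with 3 to 60 N. Pads are 15 mm wide; open, the fingers measure 128 mm over their backs; the gripper's body (75 mm by 188 mm) begins 65 mm behind the grasp point.
Start: joints at [1.192, 0.351, 1.652, -0, 1.139, -0.085], TCP at [159.244, 526.428, 243.633] pointing down, gripper open.
Joint ranges: [-2.75, 2.75], [-0.79, 2.1], [0.01, 2.65], [-1.57, 4.71], [0.07, 3.14], [-2.87, 2.87]. Speed limits (rad/s): [2.22, 2.22, 2.79, 3.14, 3.14, 3.14].

### API

Orientations are given as a unit quaternion [x, y, z, w].
In Python, from plant import manip, imaging, job gives the robot as it stands. The module is installed in compiled form; this text tells all that it offers.
- The arm moves only by the shell command python3 -m creep 'ROWS' [OPENING] [FORCE]. ROWS is JSON, a list of rows, each a list of 4 numbers: the shift along the tool's x, y, z in cm, then the turn about the tool's y in rad. A call has 1 to 20 rows; each row shifts and turns the commanded pose from where the row before left it, along the tool's axes as they then stand; what a row does not reach is not made up. A row lasts 1/12 s, in which the tool goes at most 41.7 mm and 7.16 degrees, less where a joint would pass 70% of its speed; a pose out of reach is approached as far as the arm can. A call is refused whole if a number of a shift passes 4.17 or a number of a turn 0.125, either way. A call with a gripper value outside its range is refused whole. OPENING is the finger opening in cm, from 0 to 9.3, set as the call begins (- or left out, the last holds). The fingers move at their own pace and stop on an object; FORCE is the grip in N (left out, the last holds). Time passes only in rows, so rows that do not move let the fingers close. It gives the time, the measured TCP pose, the force and the opening at its end, in the units of the state.
- manip.get_state(): the state, without advancing time (a new reading comes with each control period).
- imaging.get_image(name): name is "side" or "top"; returns a dict with "pixels" (384x512x3 uint8, red, green, blue), "camera_matrix" (3x3 intrinsics, pixels), "rvec" (rotation vector, rad) and "tvec" (3), from world to camera coordinates, as OpenCV has them. Camera axes: x right, y down, z forward; pixel columns grow to the right and rows downward; lengths in mm; the calibration is good to about 2 mm. A picture is of the moment at which its call begins. There is no depth.
- job.hand_in(): hands the job in, once; it reports no verdict.
The state is a dict: "time_s": time; "joint_pos": joint angles; "joint_velocities": joint speeds; "effort": joint torques, N m; "ee_pos": TCP position; "eef_rot": TCP orientation; "wrist_force": force on the tool from outside, world axes, zero at the start; "torque": the same for the moment, N m; "gripper_width": finger opening in mm.
Only numpy, scipy, OpenCV 4.12 (cv2) and the standard library are available. Lean on these libraries where they do the work, as an engineer would, in place of code of your own. Each camera call takes 0.05 s, during which the arm holds its last target. There are 200 camera calls.

### The job

Put the two loose red abacus beads into the red-rimmed box and the blue bead into the blue-rimmed box. Then lay the loose lid with the red handle into the recess of the red box and press it down so that it sits level on its ledge, and let go. Leave the suanpan, whistle, elephant and magnifying glass where they are.

Things in the scene. Friction and masses are not known exactly. Their poses are not given: they have to be found in the camera images.
- bead_red_a: loose red abacus bead, barrel-shaped, 30 mm in diameter, 16 mm high, 14 g, dark 8 mm bore hole on its axis, lying flat on the shelf; straight-sided from 4 to 12 mm up. Origin: centre of its underside, z along its axis
- bead_red_b: loose red abacus bead, barrel-shaped, 30 mm in diameter, 16 mm high, 14 g, dark 8 mm bore hole on its axis, lying flat on the shelf; straight-sided from 4 to 12 mm up. Origin: centre of its underside, z along its axis
- bead_blue: loose blue abacus bead, barrel-shaped, 30 mm in diameter, 16 mm high, 14 g, dark 8 mm bore hole on its axis, lying flat on the shelf; straight-sided from 4 to 12 mm up. Origin: centre of its underside, z along its axis
- box_red: square open teak box, 106 x 106 mm, 52 mm high, 0.6 kg, loose; red rim, red inner floor, red panels outside. Origin: centre of the underside, z up, x and y along the sides. Floor 6 mm thick; cavity 80 x 80 mm up to z = 44 mm, where a 8 mm wide ledge (lid seat) runs all round; above it a recess 96 x 96 mm up to the rim at 52 mm (rim wall 5 mm)
- box_blue: square open teak box, 106 x 106 mm, 52 mm high, 0.6 kg, loose; blue rim, blue inner floor, blue panels outside. Origin: centre of the underside, z up, x and y along the sides. Floor 6 mm thick; cavity 80 x 80 mm up to z = 44 mm, where a 8 mm wide ledge (lid seat) runs all round; above it a recess 96 x 96 mm up to the rim at 52 mm (rim wall 5 mm)
- box_red_seat (a point): centre of the red box's ledge plane, 44 mm above the box's underside, axes as the box; the lid's underside lies here when it is home
- lid: square teak lid, red border line, 90 x 90 mm, 8 mm thick, 90 g, lying flat and loose on the shelf; on its middle a red handle bar 40 mm long (along x), 14 mm wide (along y), 22 mm high (top 30 mm above the underside). Origin: centre of the underside, z up. Fits the red box's recess with 3 mm play on each side, in any quarter turn
- lid_grip (a point): centre of the top face of the lid's handle bar, 30 mm above the lid's underside, axes as the lid (bar along x)
- suanpan: bystander: black lacquered suanpan lying flat, 130 x 300 x 26 mm. Origin: centre of the underside
- whistle: bystander: red tin whistle lying flat, 250 mm long (along its x), 15 mm thick. Origin: middle, on the underside
- elephant: bystander: standing grey soapstone elephant, 115 mm long (along its x), 42 mm wide, 70 mm high. Origin: between the feet
- magnifier: bystander: brass magnifying glass with a horn handle lying flat, 207 mm long (along its x, lens to +x, 86 mm across), 19 mm high. Origin: on the underside near the middle of its length

How it is judged:
By the outcome, as a careful person would: the job done as asked, in the order asked, and still so for the second after the job is handed in, with the robot touching nothing.
It also fails if it takes over 72 s, if anything falls off the work surface, if the arm or the gripper's body presses on something with over 40 N, if the wrist force passes 120 N, or if a joint passes its speed limit or range.

## Working session

There is one attempt and no reset: what is moved stays moved. The work goes in short steps, Python scripts to look and compute and a shell command to move; the robot and the scene stay as the last step left them, time stands still between calls to the robot, and variables do not carry over. Pictures are saved under pics/ and viewed, about 8 in all and at most 12, crops included, and the job is handed in when it is done.

```bash
mkdir -p pics; cat > h.py <<'E'
import numpy as np, cv2
from scipy.spatial.transform import Rotation as R
from plant import manip, imaging, job
def get(n):
    d=imaging.get_image(n); d['K']=np.array(d['camera_matrix'],float); d['Rm']=cv2.Rodrigues(np.array(d['rvec'],float))[0]; d['t']=np.array(d['tvec'],float).ravel(); return d
def ray(d,uv,z):
    v=d['Rm'].T@np.linalg.inv(d['K'])@np.array([uv[0],uv[1],1.]); c=-d['Rm'].T@d['t']
    return (c+v*(z-c[2])/v[2])
def proj(d,p):
    return cv2.projectPoints(np.array(p,float).reshape(-1,3),np.array(d['rvec'],float),np.array(d['tvec'],float),d['K'],None)[0].reshape(-1,2)
def save(d,n,crop=None,s=1):
    im=cv2.cvtColor(d['pixels'],cv2.COLOR_RGB2BGR)
    if crop: x0,y0,x1,y1=crop; im=im[y0:y1,x0:x1]
    cv2.imwrite('pics/'+n,cv2.resize(im,None,fx=s,fy=s,interpolation=cv2.INTER_CUBIC))
def blobs(d,col,z,amin=15):
    h=cv2.cvtColor(d['pixels'],cv2.COLOR_RGB2HSV)
    H,S,V=[h[...,i].astype(int) for i in range(3)]
    m=((H<8)|(H>172))&(S>140)&(V>70) if col=='red' else (H>98)&(H<130)&(S>110)&(V>50)
    n,l,st,c=cv2.connectedComponentsWithStats(m.astype('uint8'))
    for i in range(1,n):
        if st[i,4]>=amin: print(col,c[i].round(1),st[i].tolist(),ray(d,c[i],z)[:2].round(1))
E
python3 - <<'E'
from h import *
for n in('top','side'):
    d=get(n); save(d,n+'0.png',s=1.5); print(n,(-d['Rm'].T@d['t']).round())
    blobs(d,'red',8);blobs(d,'blue',8)
s=manip.get_state(); print(s['ee_pos'],R.from_quat(s['eef_rot']).as_matrix().round(3).tolist(),s['gripper_width'],s['time_s'])
E
```

```text
top [ 371.   -7. 1183.]
red [248.6 193.2] [232, 177, 34, 33, 257] [614.6 -10.4]
red [178.1 204.3] [154, 180, 47, 47, 1057] [576.  189.8]
red [248.5 191.8] [244, 185, 10, 15, 81] [618.6 -10. ]
red [ 94.2 236.9] [91, 195, 8, 89, 281] [476.4 418.6]
red [185.3 251.6] [181, 247, 10, 10, 75] [442.6 161.5]
red [328.6 261.5] [324, 257, 10, 10, 79] [ 426.5 -239.5]
blue [314.9 199.1] [297, 178, 41, 41, 312] [ 603.1 -201.4]
blue [315.7 199.7] [302, 186, 28, 28, 662] [ 601.1 -203.8]
blue [250.6 251.2] [246, 247, 10, 10, 69] [449.  -20.8]
side [  50. -776.  929.]
red [41.4 28.9] [36, 27, 11, 4, 24] [ 510.  1561.2]
red [142.4 150.1] [108, 135, 69, 31, 154] [470.7 419.5]
red [207. 168.] [182, 149, 50, 32, 393] [589.7 218. ]
red [173.6 196.9] [169, 194, 10, 7, 52] [443.6 164.1]
red [257.8 205.5] [240, 194, 37, 26, 256] [616.8  -8.4]
red [251.3 293.7] [246, 289, 12, 11, 93] [ 427.3 -238.6]
blue [299.2 240.7] [270, 219, 58, 44, 251] [ 624.8 -178.4]
blue [209.6 232.8] [205, 230, 10, 6, 37] [452.1 -16.2]
blue [297.7 246.7] [284, 236, 29, 22, 359] [ 608.6 -191.9]
[159.15097161 526.1971134  243.18510372] [[0.29, -0.0, -0.957], [0.957, -0.001, 0.29], [-0.001, -1.0, 0.0]] 93.16272506971596 0.1
```

View pics/top0.png

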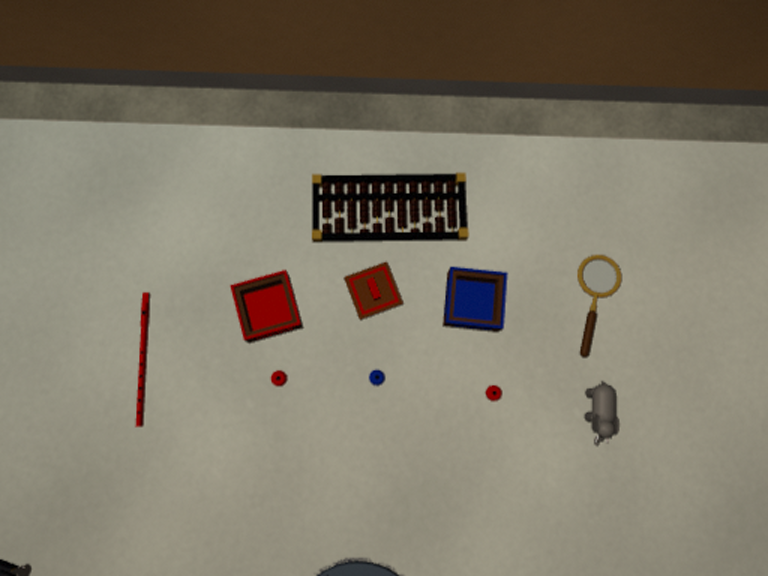

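View pics/side0.png

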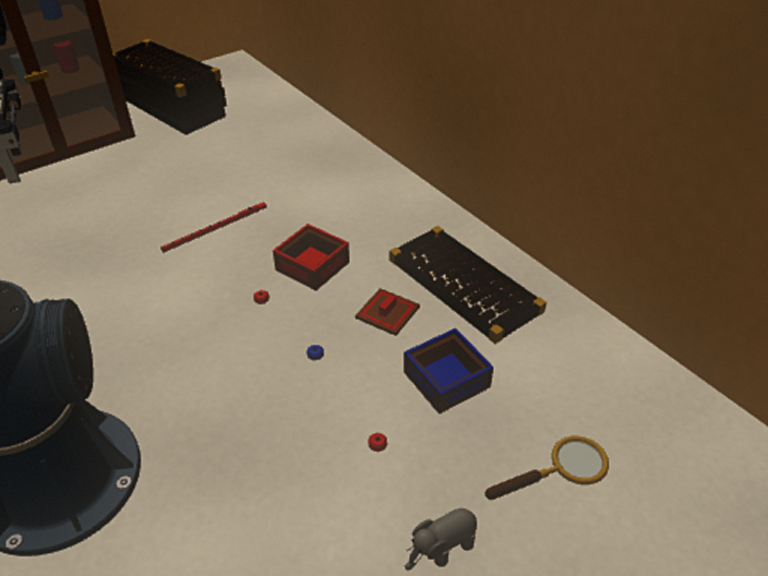

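The top view shows the red box near (267,305), the lid near (373,290) and the blue box near (475,298). Beads are at (279,378) red, (377,377) blue and (494,393) red, in 1.5x pixels. The side view agrees.

```bash
cat >> h.py <<'E'
def mask(d,col):
    h=cv2.cvtColor(d['pixels'],cv2.COLOR_RGB2HSV); H,S,V=[h[...,i].astype(int) for i in range(3)]
    return (((H<8)|(H>172))&(S>140)&(V>70) if col=='red' else (H>98)&(H<130)&(S>110)&(V>50)).astype('uint8')
def tri(da,ua,db,ub):
    P=[d['K']@np.c_[d['Rm'],d['t']] for d in(da,db)]
    X=cv2.triangulatePoints(P[0],P[1],np.array(ua,float).reshape(2,1),np.array(ub,float).reshape(2,1))[:,0]; return X[:3]/X[3]
def rect(d,col,roi,z):
    m=mask(d,col); k=np.zeros_like(m); x0,y0,x1,y1=roi; k[y0:y1,x0:x1]=m[y0:y1,x0:x1]
    b=cv2.boxPoints(cv2.minAreaRect(cv2.findNonZero(k)))
    p=np.array([ray(d,q,z)[:2] for q in b]); e=np.roll(p,-1,0)-p
    return p.mean(0).round(1),np.hypot(*e.T).round(1),np.degrees(np.arctan2(e[:,1],e[:,0])).round(1),b.round(1).tolist()
def tcp():
    s=manip.get_state(); M=R.from_quat(s['eef_rot']).as_matrix()
    return np.array(s['ee_pos']),M,s
def go(x,y,z=None,jaw=None):
    "distance in tool axes (cm) to TCP target, turn rad to bring jaw axis (mod 180) to jaw deg"
    p,M,s=tcp(); t=np.array([x,y,p[2] if z is None else z]); r=M.T@(t-p)/10
    a=np.degrees(np.arctan2(M[1,0],M[0,0])); w=0 if jaw is None else -((jaw-a+90)%180-90)
    print('p',p.round(1),'jaw',a.round(1),'tool shift cm',r.round(2),'turn rad',np.radians(w).round(3),'grip',round(s['gripper_width'],1),'t',round(s['time_s'],2),'F',np.round(s['wrist_force'],1))
    return r
E
python3 - <<'E'
from h import *
d=get('top'); e=get('side')
print('beads',[tri(d,a,e,b).round(1) for a,b in(((185.3,251.6),(173.6,196.9)),((328.6,261.5),(251.3,293.7)),((250.6,251.2),(209.6,232.8)))])
print('red',rect(d,'red',(150,175,205,230),52)); print('blue',rect(d,'blue',(290,170,345,225),52)); print('lid',rect(d,'red',(225,170,270,215),8))
print('handle',rect(d,'red',(244,185,254,200),30))
save(d,'c0.png',(145,165,345,225),4)
for a in((443,163),(450,-19),(427,-239),(570,190)): go(*a)
E
```

```text
beads [array([442.4, 161.2,  10.9]), array([ 426.6, -239.4,    9.4]), array([449. , -20.9,  14.1])]
red (array([571. , 186.4]), array([108.4, 111.1, 106.5, 110.4]), array([ -72.4, -162.1,  107.2,   18.8]), [[152.5, 189.6999969482422], [190.5, 179.3000030517578], [200.89999389648438, 217.3000030517578], [162.8000030517578, 227.6999969482422]])
blue (array([ 597.8, -199.6]), array([105.9, 110.9, 106. , 108.9]), array([ -5.2, -94.1, 173.7,  85.9]), [[295.20001220703125, 214.6999969482422], [299.0, 177.5], [338.5, 181.39999389648438], [334.70001220703125, 218.6999969482422]])
lid (array([615. , -10.8]), array([77.1, 77.7, 76.2, 77.2]), array([ -67.2, -158.5,  112.5,   22.1]), [[231.60000610351562, 185.39999389648438], [256.5, 176.10000610351562], [265.79998779296875, 200.8000030517578], [240.89999389648438, 210.1999969482422]])
handle (array([614.5, -10.1]), array([16.2, 41. , 16.1, 40.9]), array([ -69.4, -160.4,  110.5,   19.8]), [[243.60000610351562, 185.8000030517578], [249.0, 184.0], [253.5, 197.5], [248.10000610351562, 199.3000030517578]])
p [159.2 526.3 243.3] jaw 73.2 tool shift cm [-2.655e+01  1.000e-02 -3.769e+01] turn rad 0.0 grip 92.9 t 0.2 F [-0.5 -0.4  0.2]
p [159.2 526.3 243.3] jaw 73.2 tool shift cm [-4.377e+01  3.000e-02 -4.363e+01] turn rad 0.0 grip 92.9 t 0.2 F [-0.5 -0.4  0.2]
p [159.2 526.3 243.3] jaw 73.2 tool shift cm [-6.549e+01  4.000e-02 -4.780e+01] turn rad 0.0 grip 92.9 t 0.2 F [-0.5 -0.4  0.2]
p [159.2 526.3 243.3] jaw 73.2 tool shift cm [-2.029e+01  1.000e-02 -4.906e+01] turn rad 0.0 grip 92.9 t 0.2 F [-0.5 -0.4  0.2]
```

View pics/c0.png

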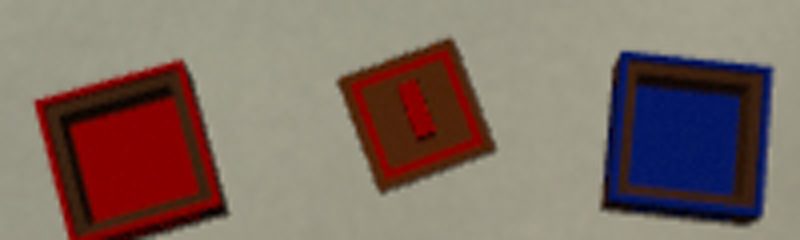

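The crop confirms box and lid outlines: red box at (573,187) turned about 17°, lid at (615,-10) with the bar at about 20°, blue box at (599,-200). Moving above bead A first.

```bash
python3 -m creep '[[-1.0,0,-1.4,0],[-2.1,0.6,-3.0,0],[-2.1,1,-3.0,0],[-2.1,1,-3.0,0],[-2.1,1,-3.0,0],[-2.1,1,-3.0,0],[-2.1,1,-3.0,0],[-2.1,1,-3.0,0],[-2.1,1,-3.0,0],[-2.1,1,-3.0,0],[-2.1,1,-3.0,0],[-2.1,1,-3.0,0],[-2.1,1,-3.0,0],[-1.5,1,-2,0],[-1,1,-1.3,0],[0,0,0,0],[0,0,0,0]]' 5.5 8; python3 - <<'E'
from h import *
go(442.5,161.5,28)
d=get('top'); save(d,'a1.png',(130,190,290,310),5)
E
```

```text
time_s: 1.62
ee_pos: [465.5, 133.5, 107.3]
eef_rot: [-0.568, -0.421, 0.421, 0.568]
wrist_force: [-0.5, -0.2, 0.7]
gripper_width: 54.4
p [465.5 133.5 107.3] jaw 73.1 tool shift cm [2.02 7.93 3.01] turn rad 0.0 grip 54.4 t 1.62 F [-0.5 -0.2  0.7]
```

View pics/a1.png

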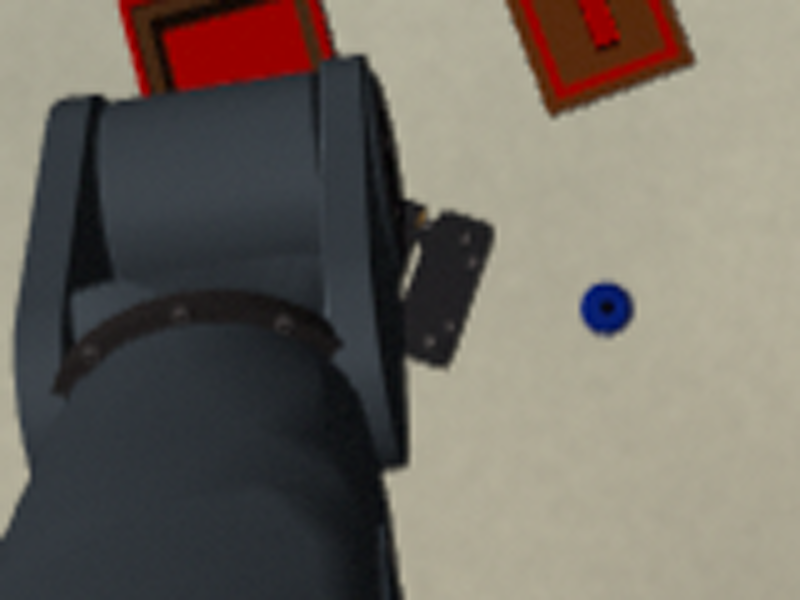

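The top view is blocked by the arm, but the measured pose is enough here, so I'm correcting and grasping.

```bash
python3 -m creep '[[1,0,1.5,0],[1.02,1,1.51,0],[0,2.5,0,0],[0,2.5,0,0],[0,1.4,0,0],[0,0.53,0,0],[0,0,0,0],[0,0,0,0]]' 5.5 8; python3 -m creep '[[0,0,0,0],[0,0,0,0],[0,0,0,0],[0,0,0,0],[0,0,0,0]]' 2 10; python3 - <<'E'
from h import *
p,M,s=tcp(); print(p.round(1),s['gripper_width'])
d=get('side'); save(d,'s1.png',(110,120,270,260),5)
# release point A: in red box, offset along its 17deg x axis
u=np.array([np.cos(np.radians(17.5)),np.sin(np.radians(17.5))])
go(*(np.array([573,187])-17*u),90,17.5+90); go(*(np.array([573,187])+17*u),90,17.5+90)
E
```

```text
time_s: 2.33
ee_pos: [442.8, 162.5, 29.1]
eef_rot: [0.568, 0.422, -0.421, -0.568]
wrist_force: [0.6, 0.4, 0.2]
gripper_width: 55.0
time_s: 2.75
ee_pos: [443.0, 161.9, 28.7]
eef_rot: [0.568, 0.422, -0.421, -0.568]
wrist_force: [-0.3, -0.1, 4.6]
gripper_width: 29.6
[443.  161.9  28.7] 29.624020031562626
p [442.9 162.   28.7] jaw 73.2 tool shift cm [  5.21  -6.12 -10.32] turn rad -0.599 grip 29.4 t 2.8 F [-0.9  0.1  4.8]
p [442.9 162.   28.7] jaw 73.2 tool shift cm [  7.13  -6.12 -13.13] turn rad -0.599 grip 29.4 t 2.8 F [-0.9  0.1  4.8]
```

View pics/s1.png

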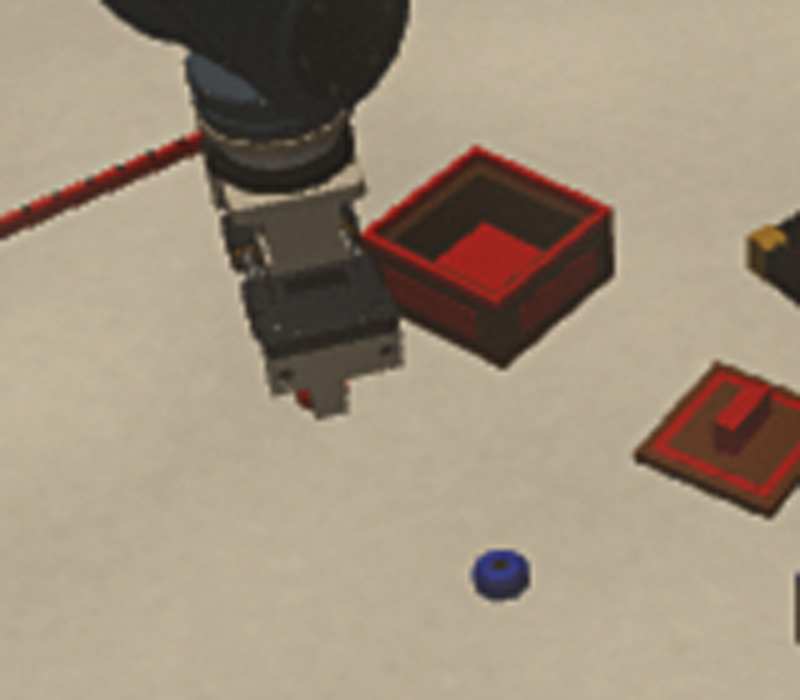

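Bead A is held at 29.6 mm opening, and the side view shows it between the jaws. Lift and carry to the red box.

```bash
python3 -m creep '[[0,-2,0,0],[0,-3,0,0],[0,-3,0,0],[1.43,0,-2.63,0],[1.43,0,-2.63,0],[1.43,0,-2.63,0],[1.43,0,-2.63,0],[1.41,0,-2.61,0],[0,0,0,-0.1],[0,0,0,-0.1],[0,0,0,-0.1],[0,0,0,-0.1],[0,0,0,-0.1],[0,0,0,-0.1],[0,0,0,0],[0,0,0,0]]'; python3 - <<'E'
from h import *
u=np.array([np.cos(np.radians(17.5)),np.sin(np.radians(17.5))])
go(*(np.array([573,187])+17*u),60,107.5)
E
```

```text
time_s: 4.13
ee_pos: [589.0, 192.1, 108.2]
eef_rot: [-0.419, -0.57, 0.57, 0.419]
wrist_force: [0.0, -0.2, -0.2]
gripper_width: 29.5
p [589.  192.1 108.2] jaw 107.4 tool shift cm [-0.01  4.82 -0.03] turn rad -0.002 grip 29.5 t 4.13 F [ 0.  -0.2 -0.2]
```

Lower, open, and lift. Then head for bead B at (426.6,-239.4).

```bash
python3 -m creep '[[0,2,0,0],[0,1.8,0,0],[0,1,0,0],[0,0,0,0],[0,0,0,0]]'; python3 -m creep '[[0,0,0,0],[0,0,0,0],[0,0,0,0]]' 4.2; python3 -m creep '[[0,-1.5,0,0],[0,-3,0,0],[0,-3,0,0],[0,-1,0,0],[0,0,0,0]]'; python3 - <<'E'
from h import *
go(426.6,-239.4,28)
go(449.5,-20,28)
d=get('side'); save(d,'s2.png',(160,130,290,230),6)
E
```

```text
time_s: 4.55
ee_pos: [589.0, 192.1, 60.3]
eef_rot: [-0.418, -0.57, 0.57, 0.418]
wrist_force: [0.6, 0.0, -0.0]
gripper_width: 29.4
time_s: 4.8
ee_pos: [589.5, 192.3, 61.2]
eef_rot: [0.418, 0.571, -0.57, -0.418]
wrist_force: [-0.3, -0.4, -0.2]
gripper_width: 41.3
time_s: 5.22
ee_pos: [590.4, 192.5, 148.5]
eef_rot: [0.419, 0.572, -0.569, -0.417]
wrist_force: [0.2, 0.5, -0.8]
gripper_width: 42.4
p [590.4 192.5 148.5] jaw 107.5 tool shift cm [-36.24  11.91  28.71] turn rad 0.0 grip 42.4 t 5.22 F [ 0.2  0.5 -0.8]
p [590.4 192.5 148.5] jaw 107.5 tool shift cm [-16.01  11.95  19.91] turn rad 0.0 grip 42.4 t 5.22 F [ 0.2  0.5 -0.8]
```

```bash
python3 -m creep '[[-1.4,0,1.1,0],[-2.8,0.2,2.2,0],[-2.8,0.3,2.2,0],[-2.8,0.3,2.2,0],[-2.8,0.3,2.2,0],[-2.8,0.3,2.2,0],[-2.8,0.3,2.2,0],[-2.8,0.3,2.2,0],[-2.8,0.3,2.2,0],[-2.8,0.3,2.2,0],[-2.8,0.3,2.2,0],[-2.8,0.3,2.2,0],[-2.8,0.3,2.2,0],[-1.2,0.2,1.2,0],[0,0,0,0],[0,0,0,0]]' 5.5; python3 - <<'E'
from h import *
go(426.6,-239.4,28.5)
E
```

```text
time_s: 6.6
ee_pos: [423.6, -239.4, 107.1]
eef_rot: [0.418, 0.57, -0.57, -0.419]
wrist_force: [0.1, 0.8, -0.1]
gripper_width: 54.8
p [ 423.6 -239.4  107.1] jaw 107.4 tool shift cm [-0.11  7.86 -0.29] turn rad 0.0 grip 54.8 t 6.6 F [ 0.1  0.8 -0.1]
```

View pics/s2.png

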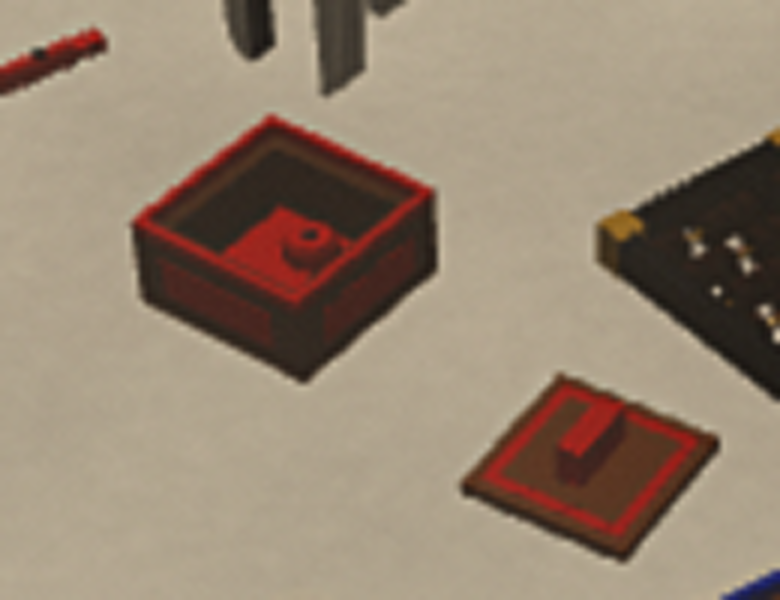

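Bead A lies flat in the red box, on the far side of the floor at crop (310,240). Grasping bead B next.

```bash
python3 -m creep '[[-0.1,2.5,-0.3,0],[0,2.8,0,0],[0,1.7,0,0],[0,0.86,0,0],[0,0,0,0],[0,0,0,0]]' 5.5; python3 -m creep '[[0,0,0,0],[0,0,0,0],[0,0,0,0],[0,0,0,0],[0,0,0,0]]' 2 10;  python3 -m creep '[[0,-2,0,0],[0,-3,0,0],[0,-3,0,0],[0,0,0,0]]'; python3 - <<'E'
from h import *
u=np.array([np.cos(np.radians(17.5)),np.sin(np.radians(17.5))])
go(*(np.array([573,187])-17*u),110,107.5)
E
```

```text
time_s: 7.1
ee_pos: [428.0, -238.9, 29.8]
eef_rot: [0.417, 0.571, -0.571, -0.418]
wrist_force: [0.6, -0.2, -0.1]
gripper_width: 54.9
time_s: 7.52
ee_pos: [427.9, -239.7, 30.2]
eef_rot: [0.418, 0.57, -0.57, -0.418]
wrist_force: [-0.1, 0.4, 4.5]
gripper_width: 29.1
time_s: 7.85
ee_pos: [429.6, -240.9, 114.4]
eef_rot: [0.42, 0.57, -0.57, -0.415]
wrist_force: [0.7, -0.8, 1.2]
gripper_width: 29.1
p [ 429.6 -240.9  114.4] jaw 107.5 tool shift cm [ 36.49   0.34 -24.87] turn rad 0.001 grip 29.1 t 7.85 F [ 0.7 -0.8  1.2]
```

```bash
python3 -m creep '[[1.4,0,-0.97,0],[2.8,0,-1.9,0],[2.8,0,-1.9,0],[2.8,0,-1.9,0],[2.8,0,-1.9,0],[2.8,0,-1.9,0],[2.8,0,-1.9,0],[2.8,0,-1.9,0],[2.8,0,-1.9,0],[2.8,0,-1.9,0],[2.8,0,-1.9,0],[2.8,0,-1.9,0],[2.8,0,-1.9,0],[1.49,0,-1.1,0],[0,0,0,0],[0,0,0,0]]'; python3 - <<'E'
from h import *
u=np.array([np.cos(np.radians(17.5)),np.sin(np.radians(17.5))])
go(*(np.array([573,187])-17*u),60,107.5)
E
```

```text
time_s: 9.18
ee_pos: [554.5, 183.8, 109.1]
eef_rot: [-0.417, -0.571, 0.571, 0.418]
wrist_force: [-0.7, 0.1, -0.4]
gripper_width: 29.0
p [554.5 183.8 109.1] jaw 107.6 tool shift cm [-0.25  4.91 -0.17] turn rad 0.002 grip 29.0 t 9.18 F [-0.7  0.1 -0.4]
```

```bash
python3 -m creep '[[-0.25,2,-0.15,0],[0,1.8,0,0],[0,1.1,0,0],[0,0,0,0],[0,0,0,0]]'; python3 -m creep '[[0,0,0,0],[0,0,0,0],[0,0,0,0]]' 4.2; python3 -m creep '[[0,-1.5,0,0],[0,-3,0,0],[0,-3,0,0],[0,0,0,0]]'; python3 - <<'E'
from h import *
go(449.5,-20,28.5)
E
```

```text
time_s: 9.6
ee_pos: [556.7, 180.6, 60.6]
eef_rot: [-0.418, -0.57, 0.571, 0.418]
wrist_force: [0.3, 0.1, 0.3]
gripper_width: 29.5
time_s: 9.85
ee_pos: [557.4, 181.4, 61.6]
eef_rot: [0.418, 0.571, -0.57, -0.418]
wrist_force: [0.5, -0.4, -0.6]
gripper_width: 41.0
time_s: 10.18
ee_pos: [559.5, 182.0, 141.6]
eef_rot: [0.42, 0.573, -0.568, -0.416]
wrist_force: [-0.1, -1.2, 0.9]
gripper_width: 41.9
p [559.5 182.  141.6] jaw 107.6 tool shift cm [-15.94  11.18  16.68] turn rad 0.0 grip 41.9 t 10.18 F [-0.1 -1.2  0.9]
```

```bash
python3 -m creep '[[-1.2,0,1.3,0],[-2.4,0.4,2.5,0],[-2.4,0.5,2.5,0],[-2.4,0.5,2.5,0],[-2.4,0.5,2.5,0],[-2.4,0.5,2.5,0],[-2.4,0.5,2.5,0],[-0.34,0,0.38,0],[0,0,0,0],[0,0,0,0]]' 5.5; python3 - <<'E'
from h import *
go(449.5,-20.5,28.5)
d=get('side'); save(d,'s3.png',(160,130,290,230),6)
E
```

```text
time_s: 11.02
ee_pos: [446.7, -20.8, 107.2]
eef_rot: [0.419, 0.57, -0.57, -0.418]
wrist_force: [0.2, 0.2, 0.2]
gripper_width: 55.1
p [446.7 -20.8 107.2] jaw 107.5 tool shift cm [-0.06  7.87 -0.27] turn rad 0.0 grip 55.1 t 11.02 F [0.2 0.2 0.2]
```

View pics/s3.png

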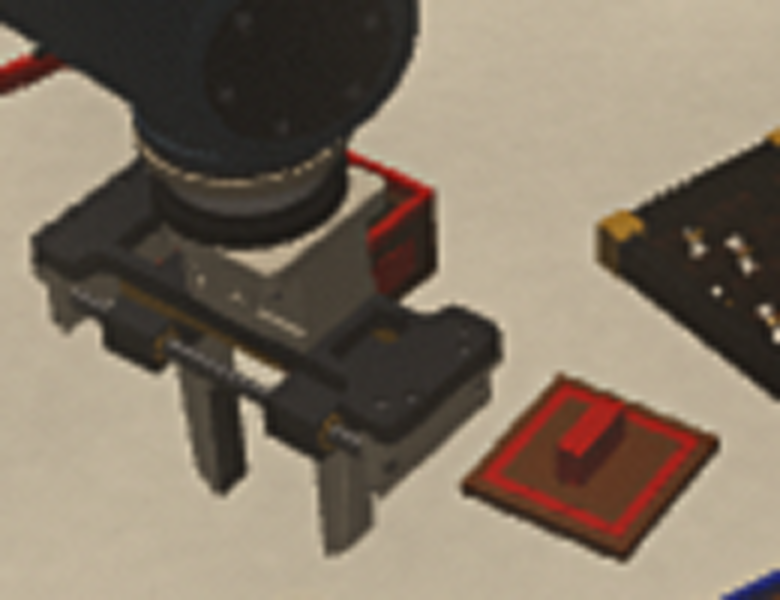

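The box is hidden by the arm in this view, so I'll check bead B later. Grasping the blue bead.

```bash
python3 -m creep '[[0,2.5,-0.27,0],[0,2.8,0,0],[0,1.7,0,0],[0,0.87,0,0],[0,0,0,0],[0,0,0,0]]' 5.5; python3 -m creep '[[0,0,0,0],[0,0,0,0],[0,0,0,0],[0,0,0,0],[0,0,0,0]]' 2 10;  python3 -m creep '[[0,-2,0,0],[0,-3,0,0],[0,-3,0,0],[0,0,0,0]]'; python3 - <<'E'
from h import *
go(599,-201,110,85)
E
```

```text
time_s: 11.57
ee_pos: [449.1, -19.5, 28.4]
eef_rot: [0.418, 0.571, -0.571, -0.418]
wrist_force: [0.5, 0.4, 0.0]
gripper_width: 54.7
time_s: 11.98
ee_pos: [448.9, -20.1, 28.5]
eef_rot: [0.418, 0.571, -0.57, -0.418]
wrist_force: [0.0, 1.0, 4.9]
gripper_width: 29.2
time_s: 12.32
ee_pos: [450.8, -20.4, 112.4]
eef_rot: [0.42, 0.572, -0.569, -0.416]
wrist_force: [0.8, -1.1, 0.9]
gripper_width: 29.4
p [450.8 -20.4 112.4] jaw 107.5 tool shift cm [-21.69   0.36  -8.69] turn rad 0.393 grip 29.4 t 12.32 F [ 0.8 -1.1  0.9]
```

```bash
python3 -m creep '[[-1.8,0,-0.7,0],[-3.5,0,-1.4,0],[-3.5,0,-1.4,0],[-3.5,0,-1.4,0],[-3.5,0,-1.4,0],[-3.5,0,-1.4,0],[-2.4,0,-1,0],[0,0,0,0.1],[0,0,0,0.1],[0,0,0,0.1],[0,0,0,0.09],[0,0,0,0],[0,0,0,0]]'; python3 - <<'E'
from h import *
go(599,-201,60,85)
E
```

```text
time_s: 13.4
ee_pos: [596.8, -200.7, 107.6]
eef_rot: [-0.52, -0.479, 0.479, 0.52]
wrist_force: [-0.3, -0.3, -0.5]
gripper_width: 29.6
p [ 596.8 -200.7  107.6] jaw 85.4 tool shift cm [-0.01  4.76 -0.23] turn rad 0.006 grip 29.6 t 13.4 F [-0.3 -0.3 -0.5]
```

```bash
python3 -m creep '[[0,2,-0.2,0],[0,1.8,0,0],[0,0.96,0,0],[0,0,0,0],[0,0,0,0]]'; python3 -m creep '[[0,0,0,0],[0,0,0,0],[0,0,0,0]]' 4.2; python3 -m creep '[[0,-1.5,0,0],[0,-3,0,0],[0,-3,0,0],[0,-3,0,0],[0,-3,0,0],[0,-2,0,0],[0,0,0,0]]'; python3 - <<'E'
from h import *
d=get('top'); e=get('side')
print('red',rect(d,'red',(150,175,205,230),52)); print('lid',rect(d,'red',(225,170,270,215),8)); print('handle',rect(d,'red',(244,185,254,200),30))
go(614.5,-10.5,110,110.5)
a=cv2.resize(d['pixels'][165:225,145:275],None,fx=6,fy=6,interpolation=2); b=cv2.resize(e['pixels'][130:240,160:345],None,fx=780/185,fy=780/185*.5,interpolation=2)
cv2.imwrite('pics/m.png',cv2.cvtColor(np.vstack([a[:, :780],b]),cv2.COLOR_RGB2BGR))
E
```

```text
time_s: 13.82
ee_pos: [598.9, -200.9, 60.4]
eef_rot: [-0.52, -0.479, 0.479, 0.52]
wrist_force: [0.3, -0.5, -0.1]
gripper_width: 29.5
time_s: 14.07
ee_pos: [599.4, -201.1, 61.4]
eef_rot: [0.521, 0.479, -0.479, -0.52]
wrist_force: [0.4, -0.5, 0.7]
gripper_width: 41.2
time_s: 14.65
ee_pos: [600.6, -201.6, 220.9]
eef_rot: [0.523, 0.48, -0.478, -0.518]
wrist_force: [0.4, 0.0, 0.6]
gripper_width: 41.9
red (array([571. , 186.1]), array([107.9, 111.3, 106. , 110.7]), array([ -72.4, -162.1,  107.2,   18.8]), [[152.60000610351562, 189.60000610351562], [190.5, 179.3000030517578], [200.89999389648438, 217.39999389648438], [163.0, 227.6999969482422]])
lid (array([615. , -10.8]), array([77.1, 77.7, 76.2, 77.2]), array([ -67.2, -158.5,  112.5,   22.1]), [[231.60000610351562, 185.39999389648438], [256.5, 176.10000610351562], [265.79998779296875, 200.8000030517578], [240.89999389648438, 210.1999969482422]])
handle (array([614.5,  -9.9]), array([16. , 40.8, 15.9, 40.7]), array([ -67.2, -158.3,  112.6,   21.9]), [[243.39999389648438, 186.0], [248.60000610351562, 184.0], [253.60000610351562, 197.3000030517578], [248.3000030517578, 199.1999969482422]])
p [ 599.1 -201.   216.1] jaw 85.2 tool shift cm [19.11 10.6   0.07] turn rad -0.441 grip 41.9 t 14.75 F [-0.9 -0.1 -0.2]
```

View pics/m.png

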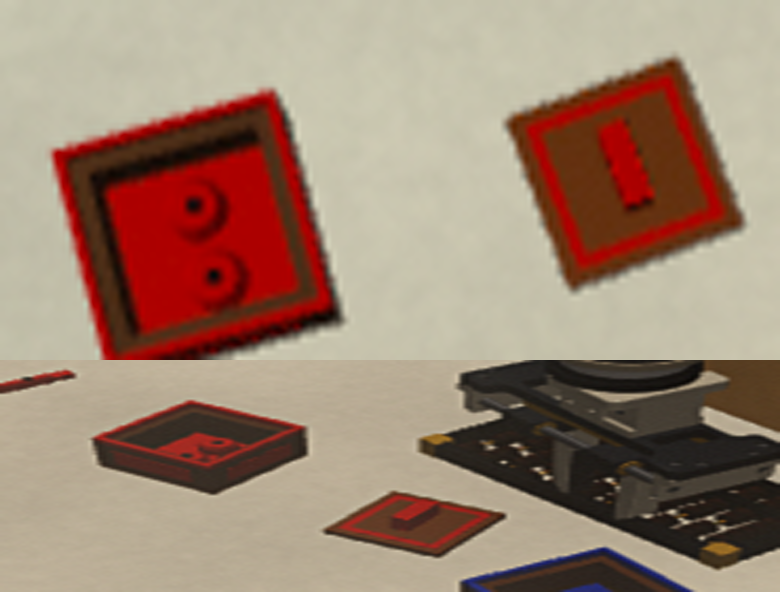

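Both red beads lie flat on the red box's floor, at crop (195,205) and (213,275). Next come sub-pixel poses of the rim and lid from both views.

```bash
cat >> h.py <<'E'
def quad(d,f,roi,z,thr,side,k=8):
    "sub-pixel outline of largest blob of f(img)>thr in roi -> rect on plane z, metric"
    x0,y0,x1,y1=roi; im=cv2.resize(d['pixels'][y0:y1,x0:x1].astype('float32'),None,fx=k,fy=k,interpolation=cv2.INTER_CUBIC)
    m=(f(im)>thr).astype('uint8'); c=max(cv2.findContours(m,cv2.RETR_EXTERNAL,cv2.CHAIN_APPROX_NONE)[0],key=cv2.contourArea)[:,0]
    uv=(c+.5)/k-.5+[x0,y0]; p=np.array([ray(d,q,z)[:2] for q in uv])
    (cx,cy),wh,a=cv2.minAreaRect((p*10).astype('float32')); h=cv2.convexHull(p.astype('float32')); M=cv2.moments(h)
    return np.round([cx/10,cy/10,wh[0]/10,wh[1]/10,a],1),'hull centroid',np.round([M['m10']/M['m00'],M['m01']/M['m00']],1)
RG=lambda i:i[...,0]-i[...,1]
RB=lambda i:i[...,0]-i[...,2]
E
python3 - <<'E'
from h import *
d=get('top'); e=get('side')
print(d['pixels'][190,185],d['pixels'][195:225:1,200].tolist())
for t in(80,110): print('rim',t,quad(d,RG,(148,172,208,232),52,t,106),quad(e,RG,(178,143,236,194),52,t,106))
for t in(35,50): print('lid',t,quad(d,RB,(224,168,275,218),8,t,90),quad(e,RB,(230,188,283,226),8,t,90))
print('handle',quad(d,RG,(243,184,256,201),30,80,1),quad(e,RG,(250,193,264,205),30,110,1))
E
```

```text
[130   3   0] [[197, 194, 172], [198, 195, 173], [199, 195, 173], [200, 196, 175], [200, 196, 175], [200, 196, 174], [200, 196, 175], [200, 196, 174], [199, 195, 173], [201, 197, 175], [202, 198, 176], [202, 199, 176], [204, 200, 177], [203, 200, 177], [202, 199, 175], [185, 177, 158], [134, 117, 104], [117, 110, 97], [76, 71, 62], [77, 52, 45], [91, 35, 28], [60, 20, 15], [26, 12, 5], [67, 59, 50], [147, 140, 123], [200, 196, 173], [199, 196, 173], [198, 195, 172], [198, 195, 172], [200, 197, 174]]
rim 80 (array([572. , 186.5, 109.3, 107.6,  18. ]), 'hull centroid', array([572.3, 186.8])) (array([574.1, 187.9, 107.2, 107.3,  17.7]), 'hull centroid', array([574. , 187.8]))
rim 110 (array([572.8, 186.8, 106.2, 106.2,  17.9]), 'hull centroid', array([572.7, 187. ])) (array([557.3, 163.2,  44. ,  35. ,  17.1]), 'hull centroid', array([556.6, 163.2]))
lid 35 (array([615.1,  -9.6,  91.4,  91.5,  22.4]), 'hull centroid', array([615. ,  -9.7])) (array([611.7,  -5.5, 153. , 154.2,  53.5]), 'hull centroid', array([612.2,  -5.1]))
lid 50 (array([615.2,  -9.6,  89.3,  89.3,  22.4]), 'hull centroid', array([615.1,  -9.7])) (array([615.7, -10.1,  88.1,  88.2,  22.6]), 'hull centroid', array([615.7, -10. ]))
handle (array([614.7, -10.2,  42.8,  17. ,  23. ]), 'hull centroid', array([614.4, -10.4])) (array([611.2,  -2.2,  38.8,  30.9,  24.2]), 'hull centroid', array([613.4,  -2.7]))
```

```bash
python3 -m creep '[[1.9,0.5,0,0],[3.8,1.7,0,0],[3.8,1.8,0,0],[3.8,1.8,0,0],[3.8,1.8,0,0],[1.9,1,0,0],[0,0,0,-0.1],[0,0,0,-0.1],[0,0,0,-0.1],[0,0,0,-0.1],[0,0,0,-0.075],[0,0,0,0],[0,0,0,0],[0,0,0,0]]' 4; python3 - <<'E'
from h import *
go(615.4,-9.9,36,112.4)
E
```

```text
time_s: 16.02
ee_pos: [614.4, -12.6, 129.2]
eef_rot: [-0.394, -0.587, 0.587, 0.394]
wrist_force: [-0.9, -0.4, 0.5]
gripper_width: 40.1
p [614.4 -12.6 129.2] jaw 112.3 tool shift cm [ 0.21  9.32 -0.2 ] turn rad -0.002 grip 40.1 t 16.02 F [-0.9 -0.4  0.5]
```

```bash
python3 -m creep '[[0.21,2,-0.2,0],[0,3,0,0],[0,2.5,0,0],[0,1.2,0,0],[0,0.62,0,0],[0,0,0,0],[0,0,0,0],[0,0,0,0]]'; python3 -m creep '[[0,0,0,0],[0,0,0,0],[0,0,0,0],[0,0,0,0],[0,0,0,0],[0,0,0,0],[0,0,0,0]]' 0.8 25; python3 - <<'E'
from h import *
go(615.4,-9.9,36,112.4)
d=get('side'); print('lid',quad(d,RB,(230,188,283,226),8,50,90))
E
```

```text
time_s: 16.68
ee_pos: [616.6, -10.0, 38.1]
eef_rot: [0.394, 0.588, -0.587, -0.393]
wrist_force: [1.0, 0.7, 0.0]
gripper_width: 40.0
time_s: 17.27
ee_pos: [615.9, -9.9, 37.0]
eef_rot: [0.393, 0.588, -0.588, -0.393]
wrist_force: [-1.6, 0.1, 3.9]
gripper_width: 13.8
p [615.9  -9.9  37. ] jaw 112.4 tool shift cm [0.02 0.1  0.05] turn rad 0.0 grip 13.8 t 17.27 F [-1.6  0.1  3.9]
lid (array([615.9,  -9.7,  88.9,  88.5,  22.2]), 'hull centroid', array([615.4, -11. ]))
```

```bash
python3 -m creep '[[0,-1,0,0],[0,-2.5,0,0],[0,-3,0,0],[0,-2,0,0],[0,0,0,0],[0,0,0,0]]'; python3 - <<'E'
from h import *
go(573.7,187.3,125,107.8)
E
```

```text
time_s: 17.82
ee_pos: [616.1, -9.9, 122.7]
eef_rot: [0.394, 0.588, -0.587, -0.393]
wrist_force: [0.1, 0.5, -1.8]
gripper_width: 13.8
p [616.1  -9.9 122.7] jaw 112.4 tool shift cm [19.85 -0.24 -3.6 ] turn rad 0.081 grip 13.8 t 17.82 F [ 0.1  0.5 -1.8]
```

```bash
python3 -m creep '[[1.5,0,-0.3,0],[2.8,0,-0.5,0],[2.8,0,-0.5,0],[2.8,0,-0.5,0],[2.8,0,-0.5,0],[2.8,0,-0.5,0],[2.5,0,-0.45,0],[1.85,0,-0.35,0],[0,0,0,0.081],[0,0,0,0],[0,0,0,0],[0,0,0,0]]'; python3 - <<'E'
from h import *
go(573.7,187.3,90,107.8)
e=get('side'); save(e,'s5.png',(150,95,280,195),6)
E
```

```text
time_s: 18.82
ee_pos: [573.0, 187.1, 121.0]
eef_rot: [-0.416, -0.571, 0.572, 0.417]
wrist_force: [-0.5, 0.1, -0.3]
gripper_width: 13.5
p [573.  187.1 121. ] jaw 107.9 tool shift cm [ 0.    3.1  -0.08] turn rad 0.001 grip 13.5 t 18.82 F [-0.5  0.1 -0.3]
```

View pics/s5.png

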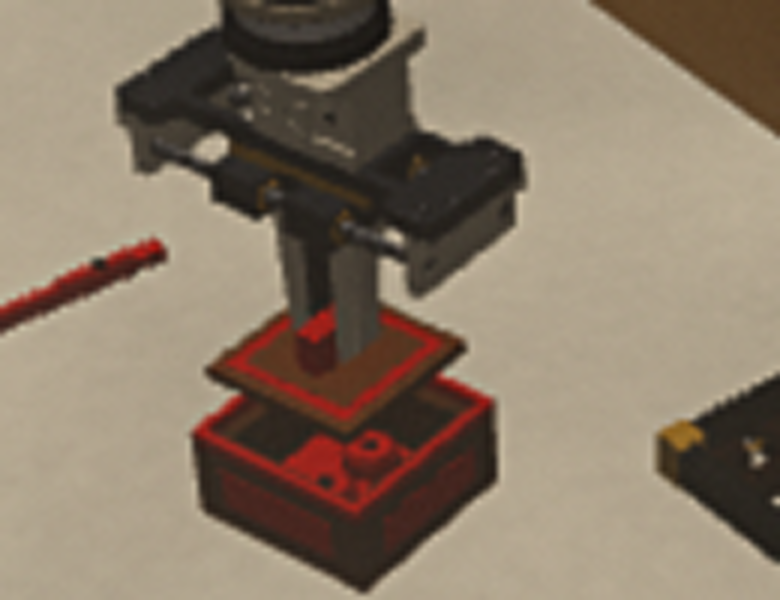

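The lid hangs level above the red box and lines up with the rim. Lowering it slowly.

```bash
python3 -m creep '[[0,1.5,-0.08,0],[0,1,0,0],[0,0.4,0,0],[0,0,0,0],[0,0,0,0]]'; python3 -m creep '[[0,0.2,0,0],[0,0.2,0,0],[0,0.2,0,0],[0,0,0,0],[0,0,0,0]]';python3 -m creep '[[0,0.15,0,0],[0,0.15,0,0],[0,0.05,0,0],[0,0,0,0],[0,0,0,0]]'
```

```text
time_s: 19.28
ee_pos: [574.2, 187.4, 92.6]
eef_rot: [-0.417, -0.571, 0.571, 0.417]
wrist_force: [-0.1, 0.2, -0.5]
gripper_width: 13.9
time_s: 19.7
ee_pos: [574.1, 187.6, 86.7]
eef_rot: [-0.417, -0.571, 0.571, 0.417]
wrist_force: [-0.7, -0.6, -0.9]
gripper_width: 13.7
time_s: 20.12
ee_pos: [574.1, 187.6, 83.2]
eef_rot: [-0.417, -0.571, 0.571, 0.417]
wrist_force: [0.3, -1.3, -0.6]
gripper_width: 13.6
```

```bash
python3 -m creep '[[0,0.1,0,0],[0,0.1,0,0],[0,0.05,0,0],[0,0,0,0],[0,0,0,0]]'; python3 -m creep '[[0,0.1,0,0],[0,0.05,0,0],[0,0,0,0],[0,0,0,0]]'
```

```text
time_s: 20.53
ee_pos: [574.2, 187.6, 81.0]
eef_rot: [0.417, 0.571, -0.571, -0.417]
wrist_force: [-1.2, -1.1, 4.4]
gripper_width: 13.6
time_s: 20.87
ee_pos: [574.2, 187.6, 80.9]
eef_rot: [0.417, 0.571, -0.571, -0.417]
wrist_force: [-8.8, -3.0, 20.0]
gripper_width: 14.0
```

The lid has seated: TCP at 80.9 (expected about 81) with 20 N of press. Release and lift straight up.

```bash
python3 -m creep '[[0,-0.12,0,0],[0,0,0,0],[0,0,0,0]]'; python3 -m creep '[[0,0,0,0],[0,0,0,0],[0,0,0,0],[0,0,0,0]]' 4; python3 -m creep '[[0,-1,0,0],[0,-2,0,0],[0,-3,0,0],[0,-3,0,0],[0,-2,0,0]]'; python3 -m creep '[[-1.5,0,1,0],[-3.5,0,1.5,0],[-3.5,0,1.5,0],[-3.5,0,1.5,0],[-3.5,0,1.5,0],[-3,0,1.5,0],[-3,0,1.5,0],[-1,0,0.5,0],[0,0,0,0],[0,0,0,0],[0,0,0,0]]'; python3 - <<'E'
from h import *
d=get('top'); e=get('side')
print('rim',quad(d,RG,(148,172,208,232),52,110,106)); blobs(d,'blue',8)
print('handle z74',quad(d,RG,(168,190,190,215),74,80,1))
a=cv2.resize(d['pixels'][165:225,145:345],None,fx=4,fy=4,interpolation=2); b=cv2.resize(e['pixels'][135:265,150:350],None,fx=4,fy=2.7,interpolation=2)
cv2.imwrite('pics/m2.png',cv2.cvtColor(np.vstack([a,b]),cv2.COLOR_RGB2BGR))
E
```

```text
time_s: 21.12
ee_pos: [574.4, 187.6, 81.0]
eef_rot: [0.417, 0.571, -0.571, -0.417]
wrist_force: [-3.2, 0.2, 8.9]
gripper_width: 14.0
time_s: 21.45
ee_pos: [574.1, 187.5, 80.1]
eef_rot: [-0.417, -0.571, 0.571, 0.417]
wrist_force: [-0.8, 0.2, 0.0]
gripper_width: 35.5
time_s: 21.87
ee_pos: [574.8, 187.7, 193.9]
eef_rot: [0.417, 0.572, -0.57, -0.416]
wrist_force: [-0.3, 0.4, -0.7]
gripper_width: 40.1
time_s: 22.78
ee_pos: [543.1, -57.6, 190.7]
eef_rot: [0.417, 0.572, -0.571, -0.417]
wrist_force: [0.1, -0.2, -0.3]
gripper_width: 40.0
rim (array([572.8, 186.9, 105.5, 105.8,  17.9]), 'hull centroid', array([572.8, 187.1]))
blue [328.2 201.2] [310, 180, 28, 39, 156] [ 598.1 -239.7]
blue [320.7 200.5] [310, 187, 20, 27, 404] [ 599.3 -218.1]
handle z74 (array([572.9, 187.1,  41.8,  15.9,  17.4]), 'hull centroid', array([573.2, 187. ]))
```

View pics/m2.png

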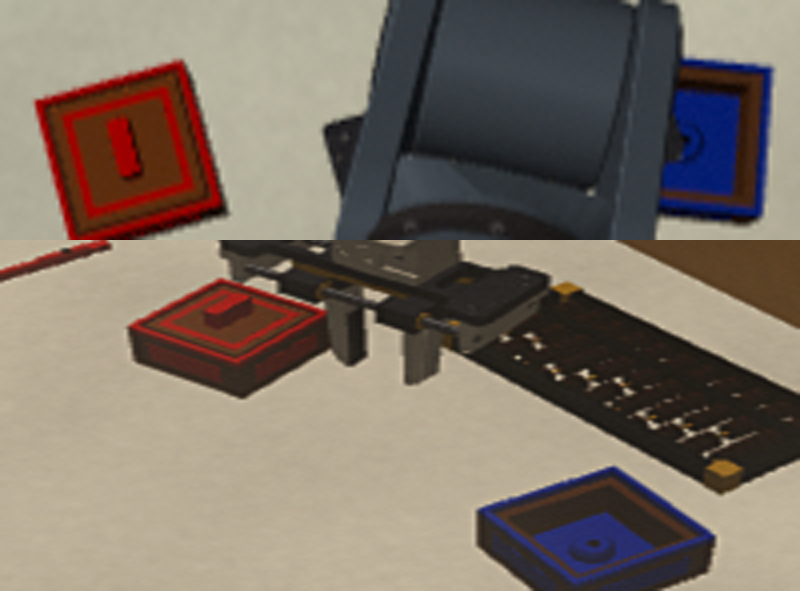

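The lid sits centred and level in the red box (handle at crop (125,148)). The blue bead lies in the blue box (685,145). The gripper is clear, so I'm handing in.

```bash
python3 -c "
from plant import job; print(job.hand_in())"
```

```text
the job is handed in; nothing more can be done
None
```

The job is done and handed in at about 23 s of robot time. Both red beads are in the red box, the blue bead is in the blue box, and the lid is seated in the red box's recess and released.

**Lid:** I pressed it down with about 20 N. The tool height at contact was 80.9 mm, against about 81 mm expected for a lid home on its ledge. In the last pictures the lid looks level, and its handle is within about 0.5 mm and 0.5° of the box's centre and axes.

**Red box:** It stands within a few tenths of a millimetre of where it was measured before the lid went on.

**Beads:** The red beads were seen flat on the floor of their box before closing. The blue bead was seen in its box in the last picture.

**Bystanders:** The suanpan, whistle, elephant and magnifying glass were not approached closely. I did not measure their final positions; the last crops show only the suanpan and part of the whistle.

No check failed. The arm hid part of the top view in some pictures, including part of the blue box in the last one, but the side view showed the blue box clearly.

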